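# Open the loaded cheese press

### The job

One of the two small screw presses has a cheese in it. Take its handwheel by the upright black handle and crank it clockwise (seen from above) until you feel the stop, so that the press plate is fully raised; then turn it back a quarter turn so that the screw does not jam, and let go. Do not turn the wheel of the empty press.

Things in the scene. Friction and masses are not known exactly. Their poses are not given: they have to be found in the camera images.
- loaded_wheel (a joint): Turn (rad) of the level blue handwheel on top of the press that holds a yellow-brown cheese (144 mm across, 60 high) on its white base board. Grows clockwise seen from above, 6.283 a turn; firm stop at 18.85; starts 1.2 to 2.2 turns short of it. About 2 N at the handle turns it; it stays where left and does not rise or sink; the white press plate under the cross bar rises 10 mm a turn.
- loaded_hub (a point): Point on the upright turning axis of the loaded press's wheel, just above the hub, 210 mm above the table. The rim is 136 mm across outside, its top 206 mm above the table; hub and rim rise no higher than 210 mm. The press stands left or right ahead of the robot, slightly turned: white board 190 x 250 mm, two columns, dark cross bar.
- loaded_grip (a point): Grip point on the axis of the black upright crank handle on the loaded press's wheel, 62 mm from the wheel's axis, 249 mm above the table; travels round with the wheel. The handle is round, 24 mm thick, stands from 211 to 273 mm above the table and spins freely on its pin, so a gripper holding it need not turn with the wheel. Nothing stands above it.
- empty_grip (a point): The same point on the handle of the other, like press, which has nothing on its base board: to be left alone.

How it is judged:
By the outcome, as a careful person would: the job done as asked, in the order asked, and still so for the second after the job is handed in, with the robot touching nothing.
It also fails if it takes over 67 s, if anything falls off the work surface, if the arm or the gripper's body presses on something with over 40 N, if the wrist force passes 120 N, or if a joint passes its speed limit or range.

### The arm

A 6-joint arm with a two-finger parallel gripper is mounted at the origin on the work surface. World frame = base frame: x ahead of the robot, y to its left, z up, the work surface at z = 0. Lengths are in mm, angles in rad, forces in N, time in s.
With the tool pointing down it reaches from about 250 to 775 mm from the base axis. Payload 4 kg.
Tool frame: the origin (TCP) lies at the very end of the fingers, on their centre line; the grasp point (between the pads) lies 19 mm behind it (tcp_to_grasp is the distance from the TCP to the grasp point, in mm); z points along the fingers, x is the direction in which the jaws open and shut, and the axes are right-handed (so a half turn about z gives the same grasp; the last joint's range is limited). The gripper opens to 85 mm and grips with 20 to 120 N. Pads are 22 mm wide; open, the fingers measure 114 mm over their backs; the gripper's body (76 mm by 85 mm) begins 54 mm behind the grasp point. The pads swing forward as they close: fully open they stand 13 mm farther back than shut.
Start: joints at [-1.311, 0.087, 1.371, -0, 1.684, -0.103], TCP at [195.189, -514.217, 231.341] pointing down, gripper open.
Joint ranges: [-3.1, 3.1], [-0.76, 2.03], [0.27, 2.55], [-1.08, 4.22], [0.17, 2.65], [-2.57, 2.57]. Speed limits (rad/s): [2.79, 2.79, 3.14, 3.14, 3.14, 3.14].

### API

Orientations are given as a unit quaternion [w, x, y, z].
In Python, from bench import observe, camera, hand_in, tcp_to_grasp gives the robot as it stands.
- The arm moves only by the tool arm_command, never from a script. Its argument "plan" is a list of rows, each an object with "fingers": the opening, from -1 (shut) to 1 (fully open); "translation": the shift along the world's x, y, z in cm, a list of three; "turn": the turn, a rotation vector about the world's x, y, z in degrees, a list of three. In form: [{"fingers": fingers, "translation": [x, y, z], "turn": [rx, ry, rz]}, ...]. A call has 1 to 12 rows; each row shifts and turns the commanded pose from where the row before left it; what a row does not reach is not made up. A row lasts 1/10 s, in which the tool goes at most 50 mm and 8.59 degrees, less where a joint would pass 70% of its speed; a pose out of reach is approached as far as the arm can. A call with a gripper value outside its range is refused whole. The fingers move at their own pace and stop on an object; "grip_force" is the grip in N (left out, the last holds). Time passes only in rows, so rows that do not move let the fingers close. It gives the time, the measured TCP pose, the force and the opening at its end, in the units of the state.
- observe(): the state, without advancing time (a new reading comes with each control period).
- camera(name): name is "scene" or "side" or "wrist"; returns a dict with "pixels" (480x640x3 uint8, blue, green, red), "K" (3x3 intrinsics, pixels), "dist" ([k1, k2, p1, p2, k3] as OpenCV has them; the pictures are not rectified), "rvec" (rotation vector, rad) and "tvec" (3), from world to camera coordinates, as OpenCV has them. Camera axes: x right, y down, z forward; pixel columns grow to the right and rows downward; lengths in mm; the calibration is good to about 2 mm. A picture is of the moment at which its call begins. There is no depth.
- hand_in(): hands the job in, once; it reports no verdict.
The state is a dict: "time": time; "q": joint angles; "joint_velocities": joint speeds; "joint_torque": joint torques, N m; "tcp_pos": TCP position; "orientation": TCP orientation; "ft_force": force on the tool from outside, world axes, zero at the start; "torque": the same for the moment, N m; "grip_width": finger opening in mm.
Only numpy, scipy, OpenCV 4.12 (cv2) and the standard library are available. Lean on these libraries where they do the work, as an engineer would, in place of code of your own. Each camera call takes 0.05 s, during which the arm holds its last target.

## Working session

There is one attempt and no reset: what is moved stays moved. The work goes in short steps, Python scripts to look and compute and a tool call to move; the robot and the scene stay as the last step left them, time stands still between calls to the robot, and variables do not carry over. Pictures are saved under pics/ and viewed, and the job is handed in when it is done.

Besides the shell and the picture viewer there is one more tool, called after ">>>" as name(argument=value, ...), one argument or row to a line, values as JSON. arm_command: Moves the arm, as the interface text tells. Its arguments: {"type":"object","properties":{"plan":{"type":"array"},"grip_force":{"type":"number"}},"required":["plan"]}

```bash
mkdir -p pics; ls
python3 - <<'E'
from bench import observe,camera,tcp_to_grasp
import cv2
print(tcp_to_grasp,observe())
for n in("scene","side","wrist"):
    c=camera(n);cv2.imwrite(f"pics/a_{n}.png",c["pixels"]);print(n,c["K"],c["dist"],c["rvec"],c["tvec"])
E
```

```text
pics
18.700000000000003 {'time': 0.0, 'q': array([-1.31110006e+00,  8.80004709e-02,  1.37230628e+00, -2.82489506e-05,
        1.68356140e+00, -1.03113541e-01]), 'joint_velocities': array([ 4.42732209e-04,  3.57768489e-04, -4.13831426e-05,  9.24116027e-04,
       -3.45318204e-04,  4.56353821e-04]), 'joint_torque': array([ 2.07467724e-04, -3.51860082e+01, -3.13274896e+01, -3.71604528e-04,
        1.06006768e-02, -1.21878554e-05]), 'tcp_pos': array([ 195.04745713, -513.7185126 ,  230.08786203]), 'orientation': array([-7.28450369e-04,  8.23072851e-01, -5.67934667e-01, -8.74083615e-04]), 'ft_force': array([-0.05435923, -0.08822049, -0.19984188]), 'torque': array([-0.04215298,  0.05582451,  0.04330926]), 'grip_width': 85.3683234520702}
scene [[607.08943425   0.         320.57201633]
 [  0.         607.08943425 239.6154395 ]
 [  0.           0.           1.        ]] [-0.16730702  0.          0.          0.          0.        ] [ 0.86944588  2.37966289 -1.2756428 ] [ 473.21732677    9.22169577 1386.43225508]
side [[471.32522946   0.         312.37662747]
 [  0.         471.32522946 237.87033717]
 [  0.           0.           1.        ]] [-0.08696891  0.          0.          0.          0.        ] [ 1.04873036 -2.38215412  1.09081433] [385.80233822 486.43133945 520.83655289]
wrist [[392.50291732   0.         326.3461295 ]
 [  0.         392.50291732 239.07358235]
 [  0.           0.           1.        ]] [-0.07587111  0.          0.          0.          0.        ] [-2.3782639   1.64130147  0.24768317] [-549.15447503  -38.92512381  379.47923886]
```

View pics/a_scene.png

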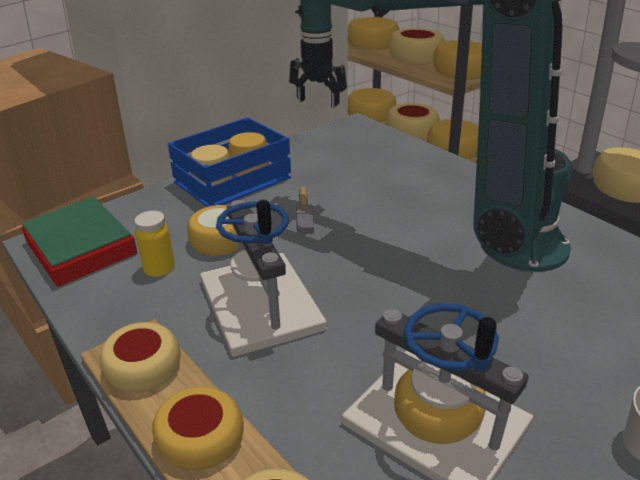

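View pics/a_side.png

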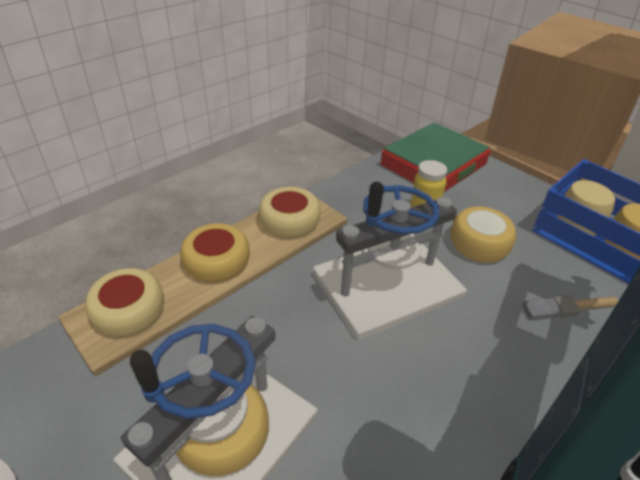

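View pics/a_wrist.png

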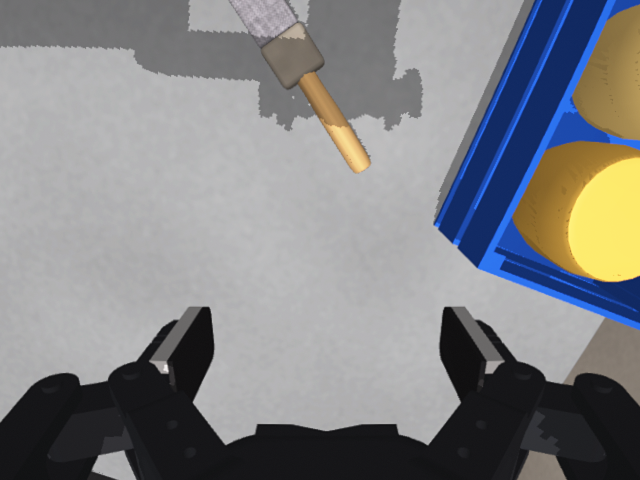

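The scene view shows the loaded press at lower right (hub about 452,331, handle 486,340). In the side view it is lower left (hub 201,362, handle 146,370). The empty press is the other one. I'll enlarge both views.

Run:
```python
import cv2,numpy as np
a=cv2.imread("pics/a_scene.png")[290:390,370:530]; b=cv2.imread("pics/a_side.png")[310:440,110:290]
cv2.imwrite("pics/b1.png",cv2.resize(a,None,fx=5,fy=5,interpolation=2)); cv2.imwrite("pics/b2.png",cv2.resize(b,None,fx=4.4,fy=4.4,interpolation=2))
```

```text
(no output)
```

View pics/b1.png

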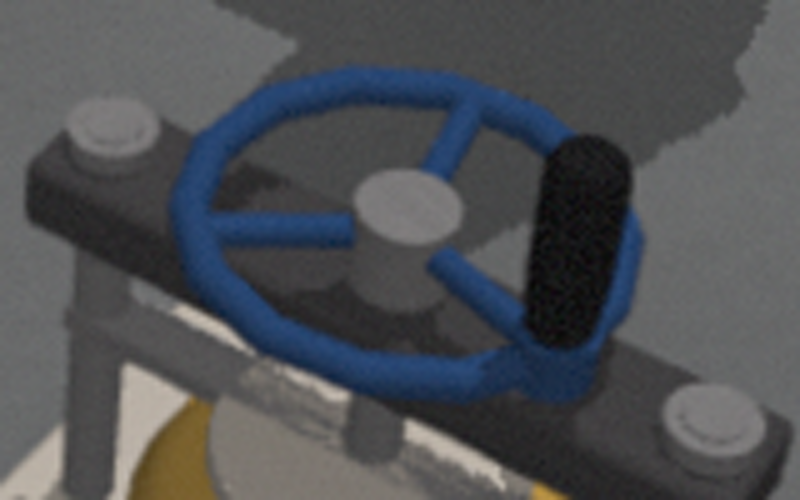

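View pics/b2.png

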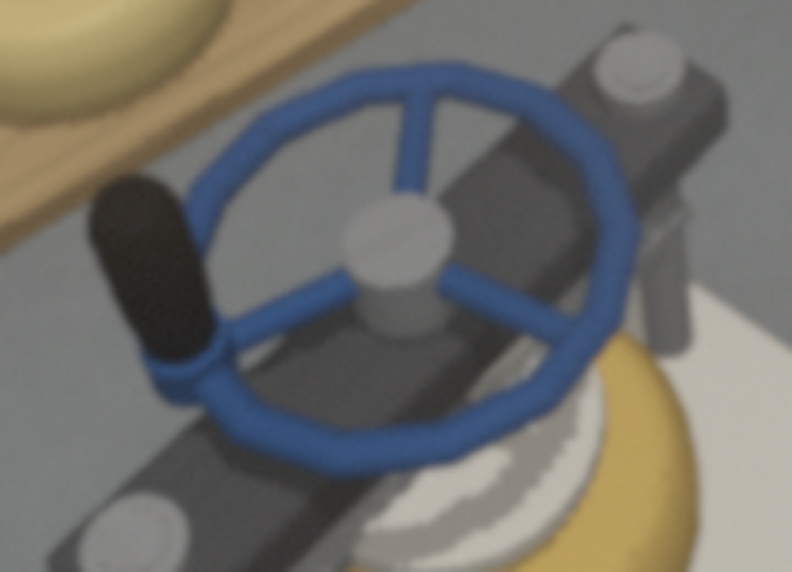

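```bash
cat > h.py <<'E'
import cv2,numpy as np
def P(c): 
    R=cv2.Rodrigues(np.array(c["rvec"],float))[0]; return np.hstack([R,np.array(c["tvec"],float).reshape(3,1)])
def und(c,p): return cv2.undistortPoints(np.array([[p]],float),c["K"],np.array(c["dist"],float)).ravel()
def tri(c1,p1,c2,p2):
    X=cv2.triangulatePoints(P(c1),P(c2),und(c1,p1).reshape(2,1),und(c2,p2).reshape(2,1)).ravel(); return X[:3]/X[3]
def onz(c,p,z):
    M=P(c);R=M[:,:3];o=-R.T@M[:,3];d=R.T@np.append(und(c,p),1);return o+d*(z-o[2])/d[2]
def proj(c,X): return cv2.projectPoints(np.array(X,float).reshape(-1,1,3),np.array(c["rvec"],float),np.array(c["tvec"],float),c["K"],np.array(c["dist"],float))[0].reshape(-1,2)
E
python3 - <<'E'
from h import *; from bench import camera,observe
s,d=camera("scene"),camera("side")
for n,a,b,z in(("hub",(451.6,331.4),(200.5,364.8),209),("grip",(486,338.6),(144.5,370.2),244)):
    print(n,tri(s,a,d,b),onz(s,a,z),onz(d,b,z))
H=tri(s,(451.6,331.4),d,(200.5,364.8));G=tri(s,(486,338.6),d,(144.5,370.2));v=(G-H)[:2];print(np.hypot(*v),np.degrees(np.arctan2(v[1],v[0])))
print(np.hypot(*H[:2]))
for n,a,b in(("L",(392.5,316),(0,0)),):
    print(onz(s,(392.5,316),187),onz(s,(512.5,374),187))
w=camera("wrist");R=P(w);print("cam",-R[:,:3].T@R[:,3])
E
```

```text
hub [546.27060964 212.51853239 205.53904506] [549.66091244 216.52750715 209.        ] [544.6897134  211.93244346 209.        ]
grip [557.17154482 274.80647217 242.73923411] [558.56957165 278.32144393 244.        ] [557.4285775  272.74522682 244.        ]
63.23462523868909 80.07326742890938
586.1533123406753
[570.20976715 121.10365094 187.        ] [532.47918626 314.40893337 187.        ]
cam [ 263.53159172 -488.59288358  373.35389939]
```

Both views agree to within about 5 mm: hub at about (547,214), handle at about (557.5,275.5), radius 63 mm against the given 62. I'll lift, travel above the handle and turn the wrist 100°.

>>> arm_command(
  plan=[
    {"fingers": 1, "translation": [0, 0, 5], "turn": [0, 0, 0]},
    {"fingers": 1, "translation": [0, 0, 5], "turn": [0, 0, 0]},
    {"fingers": 1, "translation": [1.8, 3.95, 0], "turn": [0, 0, 5]},
    {"fingers": 1, "translation": [1.8, 3.95, 0], "turn": [0, 0, 5]},
    {"fingers": 1, "translation": [1.8, 3.95, 0], "turn": [0, 0, 5]},
    {"fingers": 1, "translation": [1.8, 3.95, 0], "turn": [0, 0, 5]},
    {"fingers": 1, "translation": [1.8, 3.95, 0], "turn": [0, 0, 5]},
    {"fingers": 1, "translation": [1.8, 3.95, 0], "turn": [0, 0, 5]},
    {"fingers": 1, "translation": [1.8, 3.95, 0], "turn": [0, 0, 5]},
    {"fingers": 1, "translation": [1.8, 3.95, 0], "turn": [0, 0, 5]},
    {"fingers": 1, "translation": [1.8, 3.95, 0], "turn": [0, 0, 5]},
    {"fingers": 1, "translation": [1.8, 3.95, 0], "turn": [0, 0, 5]},
  ],
  grip_force=50,
)

```text
time: 1.5
tcp_pos: [375.5, -117.5, 331.6]
orientation: [0.0, 0.986, -0.165, 0.001]
ft_force: [0.3, -0.8, -0.6]
grip_width: 85.2
```

>>> arm_command(
  plan=[
    {"fingers": 1, "translation": [1.8, 3.95, 0], "turn": [0, 0, 5]},
    {"fingers": 1, "translation": [1.8, 3.95, 0], "turn": [0, 0, 5]},
    {"fingers": 1, "translation": [1.8, 3.95, 0], "turn": [0, 0, 5]},
    {"fingers": 1, "translation": [1.8, 3.95, 0], "turn": [0, 0, 5]},
    {"fingers": 1, "translation": [1.8, 3.95, 0], "turn": [0, 0, 5]},
    {"fingers": 1, "translation": [1.8, 3.95, 0], "turn": [0, 0, 5]},
    {"fingers": 1, "translation": [1.8, 3.95, 0], "turn": [0, 0, 5]},
    {"fingers": 1, "translation": [1.8, 3.95, 0], "turn": [0, 0, 5]},
    {"fingers": 1, "translation": [0, 0, 0], "turn": [0, 0, 0]},
    {"fingers": 1, "translation": [0, 0, 0], "turn": [0, 0, 0]},
  ],
)

```text
time: 2.5
tcp_pos: [519.2, 197.5, 330.4]
orientation: [0.0, 0.983, 0.181, -0.001]
ft_force: [-1.4, -0.5, -0.1]
grip_width: 85.6
```

Run:
```python
from h import *; from bench import camera,observe
for n in("scene","side","wrist"):
    c=camera(n);cv2.imwrite(f"pics/c_{n}.png",c["pixels"])
print(proj(c,[[547,214,209],[557.5,275.5,249]]),observe()["q"])
```

```text
[[375.03645233 220.44988322]
 [442.24253931 145.49172732]] [ 2.58737158e-01  1.00210596e-01  1.15903077e+00 -3.55829079e-04
  1.88159925e+00 -1.02536839e-01]
```

View pics/c_wrist.png

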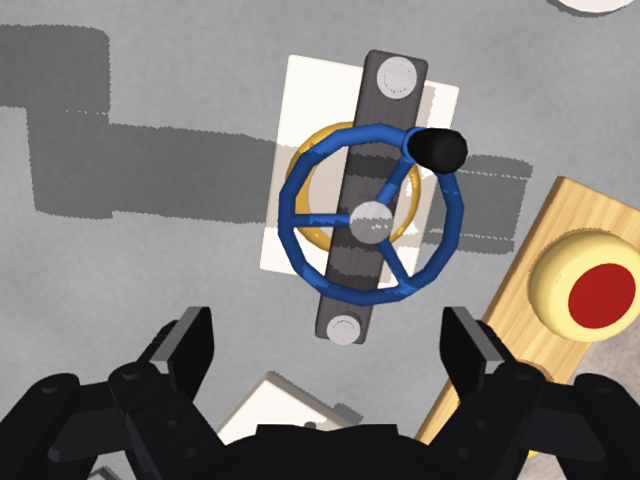

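The wrist view shows the hub top at (371,222), the handle foot near (415,146) and its top near (448,151).

Run:
```python
from h import *; from bench import camera,observe
c=camera("wrist");im=cv2.imread("pics/c_wrist.png")
cv2.imwrite("pics/c2.png",cv2.resize(im[110:310,270:490],None,fx=3,fy=3,interpolation=2))
print(onz(c,(371,222),210),onz(c,(448,151),270),onz(c,(435,149),249))
```

```text
[544.72874147 211.82838412 210.        ] [555.51918971 272.77410165 270.        ] [554.63882373 271.94523247 249.        ]
```

View pics/c2.png

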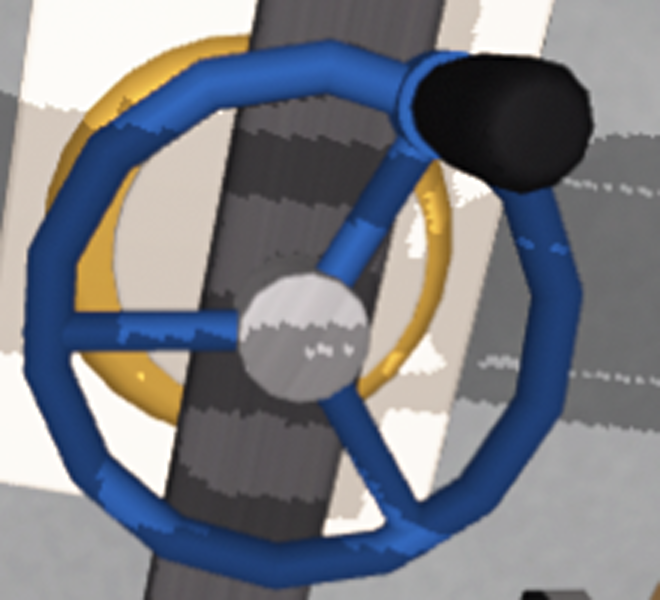

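Hub about (545.5,212.3), handle at 80° so about (556.3,273.4). All three views agree within about 3 mm. I'll move over it, descend to TCP z 232 and close.

>>> arm_command(
  plan=[
    {"fingers": 1, "translation": [1.9, 3.8, 0], "turn": [0, 0, 0]},
    {"fingers": 1, "translation": [1.8, 3.8, 0], "turn": [0, 0, 0]},
    {"fingers": 1, "translation": [0, 0, 0], "turn": [0, 0, 0]},
    {"fingers": 1, "translation": [0, 0, -2.5], "turn": [0, 0, 0]},
    {"fingers": 1, "translation": [0, 0, -2.5], "turn": [0, 0, 0]},
    {"fingers": 1, "translation": [0, 0, -2.5], "turn": [0, 0, 0]},
    {"fingers": 1, "translation": [0, 0, -2.3], "turn": [0, 0, 0]},
    {"fingers": 1, "translation": [0, 0, 0], "turn": [0, 0, 0]},
    {"fingers": 1, "translation": [0, 0, 0], "turn": [0, 0, 0]},
  ],
)

```text
time: 3.6
tcp_pos: [556.1, 271.7, 234.2]
orientation: [0.0, 0.984, 0.18, 0.0]
ft_force: [0.3, -0.0, 0.5]
grip_width: 85.7
```

Run:
```python
from h import *; from bench import camera,observe
c=camera("wrist");cv2.imwrite("pics/d.png",c["pixels"]);print(observe()["tcp_pos"])
```

```text
[556.65889873 272.1340723  235.40266499]
```

View pics/d.png

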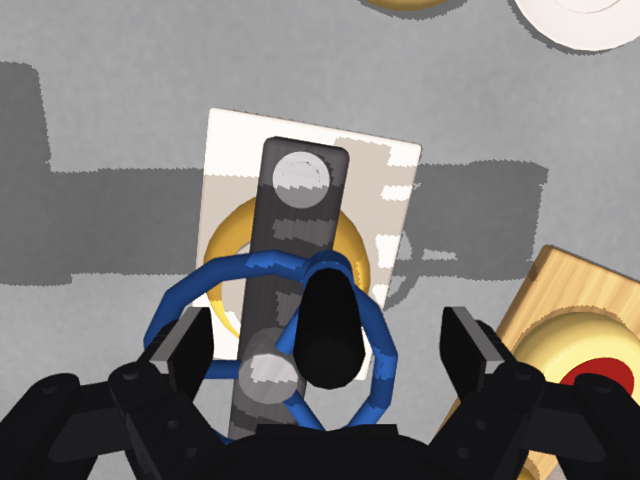

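The handle stands between the pads, centred around column 328. Closing.

>>> arm_command(
  plan=[
    {"fingers": -1, "translation": [0, 0, 0], "turn": [0, 0, 0]},
    {"fingers": -1, "translation": [0, 0, 0], "turn": [0, 0, 0]},
    {"fingers": -1, "translation": [0, 0, 0], "turn": [0, 0, 0]},
    {"fingers": -1, "translation": [0, 0, 0], "turn": [0, 0, 0]},
    {"fingers": -1, "translation": [0, 0, 0], "turn": [0, 0, 0]},
    {"fingers": -1, "translation": [0, 0, 0], "turn": [0, 0, 0]},
    {"fingers": -1, "translation": [0, 0, 0], "turn": [0, 0, 0]},
    {"fingers": -1, "translation": [0, 0, 0], "turn": [0, 0, 0]},
    {"fingers": -1, "translation": [0, 0, 0], "turn": [0, 0, 0]},
  ],
  grip_force=50,
)

```text
time: 4.55
tcp_pos: [556.4, 273.0, 233.9]
orientation: [-0.0, 0.984, 0.18, 0.001]
ft_force: [0.7, 0.3, 3.2]
grip_width: 22.4
```

Run:
```python
from h import *; from bench import camera,observe
o=observe();print(o["tcp_pos"],o["ft_force"],o["grip_width"])
c=camera("scene");cv2.imwrite("pics/e.png",cv2.resize(c["pixels"][230:480,320:640],None,fx=2.4,fy=2.4))
import numpy as np
r=62;
for st in (10,12):
  for a0 in (80,80-12*st,80-24*st):
    t=np.radians(a0-st*np.arange(13));p=np.c_[np.cos(t),np.sin(t)]*r/10;print(st,a0,np.diff(p,axis=0).round(2).tolist())
```

```text
[556.37374997 272.96080543 233.87292346] [0.65100229 0.26900989 3.23811949] 22.351223623363655
10 80 [[1.04, -0.28], [0.98, -0.46], [0.89, -0.62], [0.76, -0.76], [0.62, -0.89], [0.46, -0.98], [0.28, -1.04], [0.09, -1.08], [-0.09, -1.08], [-0.28, -1.04], [-0.46, -0.98], [-0.62, -0.89]]
10 -40 [[-0.76, -0.76], [-0.89, -0.62], [-0.98, -0.46], [-1.04, -0.28], [-1.08, -0.09], [-1.08, 0.09], [-1.04, 0.28], [-0.98, 0.46], [-0.89, 0.62], [-0.76, 0.76], [-0.62, 0.89], [-0.46, 0.98]]
10 -160 [[-0.28, 1.04], [-0.09, 1.08], [0.09, 1.08], [0.28, 1.04], [0.46, 0.98], [0.62, 0.89], [0.76, 0.76], [0.89, 0.62], [0.98, 0.46], [1.04, 0.28], [1.08, 0.09], [1.08, -0.09]]
12 80 [[1.25, -0.36], [1.14, -0.61], [0.99, -0.83], [0.8, -1.02], [0.57, -1.16], [0.31, -1.26], [0.05, -1.3], [-0.23, -1.28], [-0.49, -1.2], [-0.72, -1.07], [-0.93, -0.9], [-1.1, -0.69]]
12 -64 [[-1.22, -0.44], [-1.28, -0.18], [-1.29, 0.09], [-1.25, 0.36], [-1.14, 0.61], [-0.99, 0.83], [-0.8, 1.02], [-0.57, 1.16], [-0.31, 1.26], [-0.05, 1.3], [0.23, 1.28], [0.49, 1.2]]
12 -208 [[0.72, 1.07], [0.93, 0.9], [1.1, 0.69], [1.22, 0.44], [1.28, 0.18], [1.29, -0.09], [1.25, -0.36], [1.14, -0.61], [0.99, -0.83], [0.8, -1.02], [0.57, -1.16], [0.31, -1.26]]
```

View pics/e.png

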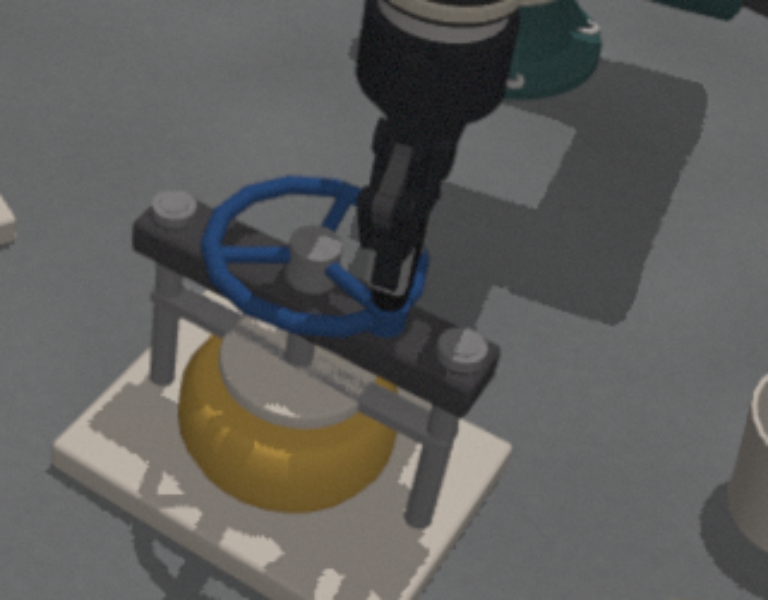

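Gripped (width about 22–24 mm). Now I crank clockwise (angle decreasing), 120° for the first call.

>>> arm_command(
  plan=[
    {"fingers": -1, "translation": [1.04, -0.28, 0], "turn": [0, 0, 0]},
    {"fingers": -1, "translation": [0.98, -0.46, 0], "turn": [0, 0, 0]},
    {"fingers": -1, "translation": [0.89, -0.62, 0], "turn": [0, 0, 0]},
    {"fingers": -1, "translation": [0.76, -0.76, 0], "turn": [0, 0, 0]},
    {"fingers": -1, "translation": [0.62, -0.89, 0], "turn": [0, 0, 0]},
    {"fingers": -1, "translation": [0.46, -0.98, 0], "turn": [0, 0, 0]},
    {"fingers": -1, "translation": [0.28, -1.04, 0], "turn": [0, 0, 0]},
    {"fingers": -1, "translation": [0.09, -1.08, 0], "turn": [0, 0, 0]},
    {"fingers": -1, "translation": [-0.09, -1.08, 0], "turn": [0, 0, 0]},
    {"fingers": -1, "translation": [-0.28, -1.04, 0], "turn": [0, 0, 0]},
    {"fingers": -1, "translation": [-0.46, -0.98, 0], "turn": [0, 0, 0]},
    {"fingers": -1, "translation": [-0.62, -0.89, 0], "turn": [0, 0, 0]},
  ],
)

```text
time: 5.8
tcp_pos: [593.9, 171.4, 233.9]
orientation: [-0.001, 0.984, 0.18, 0.001]
ft_force: [-1.7, 2.9, 4.6]
grip_width: 22.3
```

```bash
cat > st.py <<'E'
from h import *; from bench import observe
H=np.array([545.5,212.3])
o=observe();v=o["tcp_pos"][:2]-H;print(o["time"],o["tcp_pos"],"F",o["ft_force"],"w",o["grip_width"],"r",np.hypot(*v),"ang",np.degrees(np.arctan2(v[1],v[0])))
E
python3 st.py
```

```text
5.8 [593.86508578 171.42853854 233.85323631] F [-1.68684923  2.93244413  4.59578623] w 22.30691921015956 r 63.321859446326826 ang -40.19985840675448
```

Low forces and it's tracking the circle. Continuing.

>>> arm_command(
  plan=[
    {"fingers": -1, "translation": [-0.76, -0.76, 0], "turn": [0, 0, 0]},
    {"fingers": -1, "translation": [-0.89, -0.62, 0], "turn": [0, 0, 0]},
    {"fingers": -1, "translation": [-0.98, -0.46, 0], "turn": [0, 0, 0]},
    {"fingers": -1, "translation": [-1.04, -0.28, 0], "turn": [0, 0, 0]},
    {"fingers": -1, "translation": [-1.08, -0.09, 0], "turn": [0, 0, 0]},
    {"fingers": -1, "translation": [-1.08, 0.09, 0], "turn": [0, 0, 0]},
    {"fingers": -1, "translation": [-1.04, 0.28, 0], "turn": [0, 0, 0]},
    {"fingers": -1, "translation": [-0.98, 0.46, 0], "turn": [0, 0, 0]},
    {"fingers": -1, "translation": [-0.89, 0.62, 0], "turn": [0, 0, 0]},
    {"fingers": -1, "translation": [-0.76, 0.76, 0], "turn": [0, 0, 0]},
    {"fingers": -1, "translation": [-0.62, 0.89, 0], "turn": [0, 0, 0]},
    {"fingers": -1, "translation": [-0.46, 0.98, 0], "turn": [0, 0, 0]},
  ],
)

```text
time: 7.0
tcp_pos: [488.4, 189.9, 233.9]
orientation: [0.001, 0.984, 0.18, 0.002]
ft_force: [7.5, 0.0, 3.7]
grip_width: 22.7
```

```bash
python3 st.py
python3 - <<'E'
from h import *; from bench import camera
c=camera("scene");cv2.imwrite("pics/f.png",cv2.resize(c["pixels"][230:480,320:640],None,fx=2.4,fy=2.4))
E
```

```text
7.0 [488.41994536 189.92792552 233.86256187] F [7.53086742 0.03316368 3.67622026] w 22.681100024449446 r 61.307767488422506 ang -158.5976979254035
```

View pics/f.png

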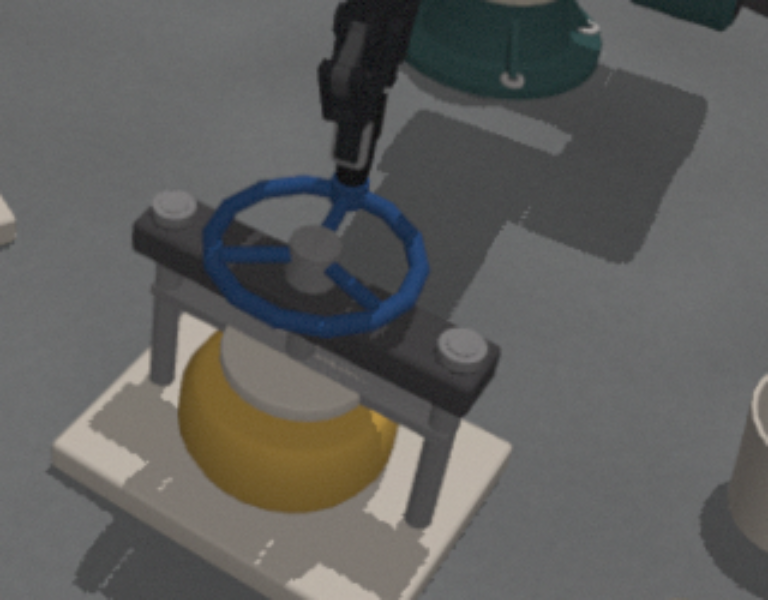

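The wheel has followed 240°. There's a small inward pull of 7 N, so I add 1 mm in +x and continue.

>>> arm_command(
  plan=[
    {"fingers": -1, "translation": [-0.2, 1.04, 0], "turn": [0, 0, 0]},
    {"fingers": -1, "translation": [-0.07, 1.08, 0], "turn": [0, 0, 0]},
    {"fingers": -1, "translation": [0.09, 1.08, 0], "turn": [0, 0, 0]},
    {"fingers": -1, "translation": [0.28, 1.04, 0], "turn": [0, 0, 0]},
    {"fingers": -1, "translation": [0.46, 0.98, 0], "turn": [0, 0, 0]},
    {"fingers": -1, "translation": [0.62, 0.89, 0], "turn": [0, 0, 0]},
    {"fingers": -1, "translation": [0.76, 0.76, 0], "turn": [0, 0, 0]},
    {"fingers": -1, "translation": [0.89, 0.62, 0], "turn": [0, 0, 0]},
    {"fingers": -1, "translation": [0.98, 0.46, 0], "turn": [0, 0, 0]},
    {"fingers": -1, "translation": [1.04, 0.28, 0], "turn": [0, 0, 0]},
    {"fingers": -1, "translation": [1.08, 0.09, 0], "turn": [0, 0, 0]},
    {"fingers": -1, "translation": [1.08, -0.09, 0], "turn": [0, 0, 0]},
  ],
)

```text
time: 8.25
tcp_pos: [556.4, 273.0, 233.9]
orientation: [0.0, 0.984, 0.181, -0.001]
ft_force: [-2.4, 0.5, 7.4]
grip_width: 22.6
```

```bash
python3 st.py
python3 - <<'E'
import numpy as np
for a0,st,n in ((80,8,9),(8,6,8),(-40,6,20),(-160,6,20)):
    t=np.radians(a0-st*np.arange(n+1));p=np.c_[np.cos(t),np.sin(t)]*6.2;print(a0,np.diff(p,axis=0).round(2).tolist())
E
```

```text
8.25 [556.40845805 272.95196388 233.88567358] F [-2.4436583   0.53395777  7.42650181] w 22.56908475384735 r 61.62511809160184 ang 79.80416598724855
80 [[0.84, -0.21], [0.8, -0.32], [0.75, -0.43], [0.68, -0.53], [0.6, -0.62], [0.51, -0.7], [0.41, -0.76], [0.3, -0.81], [0.18, -0.85]]
8 [[0.06, -0.65], [-0.01, -0.65], [-0.08, -0.64], [-0.15, -0.63], [-0.21, -0.61], [-0.27, -0.59], [-0.33, -0.56], [-0.39, -0.52]]
-40 [[-0.44, -0.47], [-0.49, -0.43], [-0.53, -0.37], [-0.57, -0.31], [-0.6, -0.25], [-0.62, -0.19], [-0.64, -0.12], [-0.65, -0.06], [-0.65, 0.01], [-0.64, 0.08], [-0.63, 0.15], [-0.61, 0.21], [-0.59, 0.27], [-0.56, 0.33], [-0.52, 0.39], [-0.47, 0.44], [-0.43, 0.49], [-0.37, 0.53], [-0.31, 0.57], [-0.25, 0.6]]
-160 [[-0.19, 0.62], [-0.12, 0.64], [-0.06, 0.65], [0.01, 0.65], [0.08, 0.64], [0.15, 0.63], [0.21, 0.61], [0.27, 0.59], [0.33, 0.56], [0.39, 0.52], [0.44, 0.47], [0.49, 0.43], [0.53, 0.37], [0.57, 0.31], [0.6, 0.25], [0.62, 0.19], [0.64, 0.12], [0.65, 0.06], [0.65, -0.01], [0.64, -0.08]]
```

One full turn done with no stop yet (minimum 432° of travel). I go 64° more, then in short, felt steps.

>>> arm_command(
  plan=[
    {"fingers": -1, "translation": [0.84, -0.21, 0], "turn": [0, 0, 0]},
    {"fingers": -1, "translation": [0.8, -0.32, 0], "turn": [0, 0, 0]},
    {"fingers": -1, "translation": [0.75, -0.43, 0], "turn": [0, 0, 0]},
    {"fingers": -1, "translation": [0.68, -0.53, 0], "turn": [0, 0, 0]},
    {"fingers": -1, "translation": [0.6, -0.62, 0], "turn": [0, 0, 0]},
    {"fingers": -1, "translation": [0.51, -0.7, 0], "turn": [0, 0, 0]},
    {"fingers": -1, "translation": [0.41, -0.76, 0], "turn": [0, 0, 0]},
    {"fingers": -1, "translation": [0.3, -0.81, 0], "turn": [0, 0, 0]},
  ],
)

```text
time: 9.05
tcp_pos: [606.2, 228.9, 233.9]
orientation: [0.0, 0.984, 0.181, 0.001]
ft_force: [-0.2, 1.1, 5.9]
grip_width: 22.6
```

>>> arm_command(
  plan=[
    {"fingers": -1, "translation": [0.18, -0.85, 0], "turn": [0, 0, 0]},
  ],
)

```text
time: 9.15
tcp_pos: [608.0, 220.2, 233.8]
orientation: [0.0, 0.984, 0.18, 0.001]
ft_force: [0.3, 1.5, 6.3]
grip_width: 22.9
```

>>> arm_command(
  plan=[
    {"fingers": -1, "translation": [0.06, -0.65, 0], "turn": [0, 0, 0]},
    {"fingers": -1, "translation": [-0.01, -0.65, 0], "turn": [0, 0, 0]},
  ],
)

```text
time: 9.35
tcp_pos: [608.4, 207.0, 233.9]
orientation: [0.0, 0.984, 0.18, 0.001]
ft_force: [1.2, 1.8, 5.1]
grip_width: 22.6
```

```bash
python3 st.py
```

```text
9.35 [608.41864461 206.95035058 233.86591339] F [1.2069598  1.76409009 5.13561953] w 22.621557860173848 r 63.14566167591984 ang -4.859877493584776
```

>>> arm_command(
  plan=[
    {"fingers": -1, "translation": [-0.08, -0.64, 0], "turn": [0, 0, 0]},
    {"fingers": -1, "translation": [-0.15, -0.63, 0], "turn": [0, 0, 0]},
  ],
)

```text
time: 9.55
tcp_pos: [606.1, 194.2, 233.9]
orientation: [0.001, 0.984, 0.18, 0.001]
ft_force: [0.7, 1.9, 5.7]
grip_width: 22.9
```

>>> arm_command(
  plan=[
    {"fingers": -1, "translation": [-0.21, -0.61, 0], "turn": [0, 0, 0]},
    {"fingers": -1, "translation": [-0.27, -0.59, 0], "turn": [0, 0, 0]},
  ],
)

```text
time: 9.75
tcp_pos: [601.1, 182.1, 233.9]
orientation: [0.001, 0.984, 0.18, 0.0]
ft_force: [0.6, 1.9, 5.4]
grip_width: 22.8
```

>>> arm_command(
  plan=[
    {"fingers": -1, "translation": [-0.33, -0.56, 0], "turn": [0, 0, 0]},
    {"fingers": -1, "translation": [-0.39, -0.52, 0], "turn": [0, 0, 0]},
  ],
)

```text
time: 9.95
tcp_pos: [593.8, 171.4, 233.9]
orientation: [0.001, 0.984, 0.18, 0.0]
ft_force: [0.7, 1.7, 6.6]
grip_width: 22.7
```

>>> arm_command(
  plan=[
    {"fingers": -1, "translation": [-0.44, -0.47, 0], "turn": [0, 0, 0]},
    {"fingers": -1, "translation": [-0.49, -0.43, 0], "turn": [0, 0, 0]},
  ],
)

```text
time: 10.15
tcp_pos: [584.4, 162.5, 233.9]
orientation: [0.0, 0.984, 0.18, 0.0]
ft_force: [-0.4, 2.1, 6.8]
grip_width: 22.7
```

>>> arm_command(
  plan=[
    {"fingers": -1, "translation": [-0.53, -0.37, 0], "turn": [0, 0, 0]},
    {"fingers": -1, "translation": [-0.57, -0.31, 0], "turn": [0, 0, 0]},
  ],
)

```text
time: 10.35
tcp_pos: [573.4, 155.8, 233.9]
orientation: [0.0, 0.984, 0.18, 0.0]
ft_force: [1.2, 2.9, 6.3]
grip_width: 22.6
```

>>> arm_command(
  plan=[
    {"fingers": -1, "translation": [-0.6, -0.25, 0], "turn": [0, 0, 0]},
    {"fingers": -1, "translation": [-0.62, -0.19, 0], "turn": [0, 0, 0]},
  ],
)

```text
time: 10.55
tcp_pos: [561.3, 151.4, 233.8]
orientation: [0.0, 0.984, 0.18, 0.001]
ft_force: [1.7, 2.1, 5.9]
grip_width: 22.8
```

>>> arm_command(
  plan=[
    {"fingers": -1, "translation": [-0.64, -0.12, 0], "turn": [0, 0, 0]},
    {"fingers": -1, "translation": [-0.65, -0.06, 0], "turn": [0, 0, 0]},
  ],
)

```text
time: 10.75
tcp_pos: [548.5, 149.7, 233.9]
orientation: [0.0, 0.984, 0.18, 0.001]
ft_force: [2.3, 2.2, 5.3]
grip_width: 22.5
```

>>> arm_command(
  plan=[
    {"fingers": -1, "translation": [-0.65, 0.01, 0], "turn": [0, 0, 0]},
    {"fingers": -1, "translation": [-0.64, 0.08, 0], "turn": [0, 0, 0]},
  ],
)

```text
time: 10.95
tcp_pos: [535.7, 150.6, 233.9]
orientation: [0.0, 0.984, 0.18, 0.001]
ft_force: [1.5, 1.9, 6.1]
grip_width: 22.6
```

>>> arm_command(
  plan=[
    {"fingers": -1, "translation": [-0.63, 0.15, 0], "turn": [0, 0, 0]},
    {"fingers": -1, "translation": [-0.61, 0.21, 0], "turn": [0, 0, 0]},
  ],
)

```text
time: 11.15
tcp_pos: [523.5, 154.1, 233.9]
orientation: [0.001, 0.984, 0.18, 0.001]
ft_force: [2.9, 2.1, 5.0]
grip_width: 22.9
```

>>> arm_command(
  plan=[
    {"fingers": -1, "translation": [-0.59, 0.27, 0], "turn": [0, 0, 0]},
    {"fingers": -1, "translation": [-0.56, 0.33, 0], "turn": [0, 0, 0]},
  ],
)

```text
time: 11.35
tcp_pos: [512.2, 160.1, 233.8]
orientation: [0.001, 0.984, 0.18, 0.001]
ft_force: [4.0, 2.1, 6.2]
grip_width: 22.8
```

>>> arm_command(
  plan=[
    {"fingers": -1, "translation": [-0.52, 0.39, 0], "turn": [0, 0, 0]},
    {"fingers": -1, "translation": [-0.47, 0.44, 0], "turn": [0, 0, 0]},
  ],
)

```text
time: 11.55
tcp_pos: [502.4, 168.2, 233.9]
orientation: [0.001, 0.984, 0.18, 0.001]
ft_force: [3.8, 1.0, 4.8]
grip_width: 22.7
```

>>> arm_command(
  plan=[
    {"fingers": -1, "translation": [-0.43, 0.49, 0], "turn": [0, 0, 0]},
    {"fingers": -1, "translation": [-0.37, 0.53, 0], "turn": [0, 0, 0]},
  ],
)

```text
time: 11.75
tcp_pos: [494.4, 178.1, 233.9]
orientation: [0.001, 0.984, 0.18, 0.001]
ft_force: [3.5, -0.6, 4.9]
grip_width: 22.5
```

>>> arm_command(
  plan=[
    {"fingers": -1, "translation": [-0.31, 0.57, 0], "turn": [0, 0, 0]},
    {"fingers": -1, "translation": [-0.25, 0.6, 0], "turn": [0, 0, 0]},
  ],
)

```text
time: 11.95
tcp_pos: [488.7, 189.4, 233.8]
orientation: [0.002, 0.984, 0.18, 0.001]
ft_force: [3.2, -1.4, 5.4]
grip_width: 22.7
```

>>> arm_command(
  plan=[
    {"fingers": -1, "translation": [-0.19, 0.62, 0], "turn": [0, 0, 0]},
    {"fingers": -1, "translation": [-0.12, 0.64, 0], "turn": [0, 0, 0]},
  ],
)

```text
time: 12.15
tcp_pos: [485.4, 201.9, 233.8]
orientation: [0.002, 0.984, 0.18, 0.0]
ft_force: [1.6, -1.9, 6.0]
grip_width: 22.8
```

>>> arm_command(
  plan=[
    {"fingers": -1, "translation": [-0.06, 0.65, 0], "turn": [0, 0, 0]},
    {"fingers": -1, "translation": [0.01, 0.65, 0], "turn": [0, 0, 0]},
  ],
)

```text
time: 12.35
tcp_pos: [484.7, 214.8, 233.8]
orientation: [0.002, 0.984, 0.18, 0.0]
ft_force: [0.8, -1.8, 6.3]
grip_width: 22.5
```

>>> arm_command(
  plan=[
    {"fingers": -1, "translation": [0.08, 0.64, 0], "turn": [0, 0, 0]},
    {"fingers": -1, "translation": [0.15, 0.63, 0], "turn": [0, 0, 0]},
  ],
)

```text
time: 12.55
tcp_pos: [486.7, 227.5, 233.8]
orientation: [0.002, 0.984, 0.18, -0.0]
ft_force: [-0.2, -2.4, 6.5]
grip_width: 22.7
```

>>> arm_command(
  plan=[
    {"fingers": -1, "translation": [0.21, 0.61, 0], "turn": [0, 0, 0]},
    {"fingers": -1, "translation": [0.27, 0.59, 0], "turn": [0, 0, 0]},
  ],
)

```text
time: 12.75
tcp_pos: [491.3, 239.6, 233.8]
orientation: [0.002, 0.984, 0.18, -0.001]
ft_force: [-0.8, -1.7, 7.4]
grip_width: 23.2
```

>>> arm_command(
  plan=[
    {"fingers": -1, "translation": [0.33, 0.56, 0], "turn": [0, 0, 0]},
    {"fingers": -1, "translation": [0.39, 0.52, 0], "turn": [0, 0, 0]},
  ],
)

```text
time: 12.95
tcp_pos: [498.3, 250.6, 233.8]
orientation: [0.001, 0.984, 0.18, -0.001]
ft_force: [-1.3, -1.2, 7.4]
grip_width: 22.5
```

>>> arm_command(
  plan=[
    {"fingers": -1, "translation": [0.44, 0.47, 0], "turn": [0, 0, 0]},
    {"fingers": -1, "translation": [0.49, 0.43, 0], "turn": [0, 0, 0]},
  ],
)

```text
time: 13.15
tcp_pos: [507.5, 259.8, 233.9]
orientation: [0.001, 0.984, 0.18, -0.001]
ft_force: [-1.6, -1.3, 7.4]
grip_width: 22.9
```

>>> arm_command(
  plan=[
    {"fingers": -1, "translation": [0.53, 0.37, 0], "turn": [0, 0, 0]},
    {"fingers": -1, "translation": [0.57, 0.31, 0], "turn": [0, 0, 0]},
  ],
)

```text
time: 13.35
tcp_pos: [518.4, 266.9, 233.8]
orientation: [0.001, 0.984, 0.18, -0.001]
ft_force: [-3.2, 0.1, 7.2]
grip_width: 22.7
```

>>> arm_command(
  plan=[
    {"fingers": -1, "translation": [0.6, 0.25, 0], "turn": [0, 0, 0]},
    {"fingers": -1, "translation": [0.62, 0.19, 0], "turn": [0, 0, 0]},
  ],
)

```text
time: 13.55
tcp_pos: [530.6, 271.6, 233.9]
orientation: [0.001, 0.984, 0.18, -0.001]
ft_force: [-1.8, 1.0, 6.5]
grip_width: 22.4
```

>>> arm_command(
  plan=[
    {"fingers": -1, "translation": [0.64, 0.12, 0], "turn": [0, 0, 0]},
    {"fingers": -1, "translation": [0.65, 0.06, 0], "turn": [0, 0, 0]},
  ],
)

```text
time: 13.75
tcp_pos: [543.5, 273.6, 233.9]
orientation: [0.0, 0.984, 0.181, -0.001]
ft_force: [-0.6, 1.7, 6.9]
grip_width: 22.9
```

>>> arm_command(
  plan=[
    {"fingers": -1, "translation": [0.65, -0.01, 0], "turn": [0, 0, 0]},
    {"fingers": -1, "translation": [0.64, -0.08, 0], "turn": [0, 0, 0]},
  ],
)

```text
time: 13.95
tcp_pos: [556.5, 272.9, 233.9]
orientation: [0.0, 0.984, 0.181, -0.001]
ft_force: [-2.0, 2.9, 7.2]
grip_width: 22.5
```

Two turns done, still free. The stop must lie within the next 72°.

>>> arm_command(
  plan=[
    {"fingers": -1, "translation": [0.63, -0.14, 0], "turn": [0, 0, 0]},
    {"fingers": -1, "translation": [0.61, -0.21, 0], "turn": [0, 0, 0]},
  ],
)

```text
time: 14.15
tcp_pos: [569.1, 269.5, 233.9]
orientation: [0.0, 0.984, 0.181, -0.0]
ft_force: [-1.3, 2.8, 7.1]
grip_width: 22.9
```

>>> arm_command(
  plan=[
    {"fingers": -1, "translation": [0.59, -0.27, 0], "turn": [0, 0, 0]},
    {"fingers": -1, "translation": [0.56, -0.33, 0], "turn": [0, 0, 0]},
  ],
)

```text
time: 14.35
tcp_pos: [580.7, 263.5, 233.9]
orientation: [0.0, 0.984, 0.181, -0.0]
ft_force: [-0.7, 1.4, 5.2]
grip_width: 22.5
```

>>> arm_command(
  plan=[
    {"fingers": -1, "translation": [0.52, -0.39, 0], "turn": [0, 0, 0]},
    {"fingers": -1, "translation": [0.47, -0.44, 0], "turn": [0, 0, 0]},
  ],
)

```text
time: 14.55
tcp_pos: [590.8, 255.2, 233.9]
orientation: [0.0, 0.984, 0.181, 0.0]
ft_force: [-0.4, 2.5, 5.9]
grip_width: 22.4
```

>>> arm_command(
  plan=[
    {"fingers": -1, "translation": [0.43, -0.49, 0], "turn": [0, 0, 0]},
    {"fingers": -1, "translation": [0.37, -0.53, 0], "turn": [0, 0, 0]},
  ],
)

```text
time: 14.75
tcp_pos: [599.0, 244.9, 233.9]
orientation: [0.0, 0.984, 0.181, 0.0]
ft_force: [0.2, 2.9, 6.0]
grip_width: 22.8
```

>>> arm_command(
  plan=[
    {"fingers": -1, "translation": [0.31, -0.57, 0], "turn": [0, 0, 0]},
    {"fingers": -1, "translation": [0.25, -0.6, 0], "turn": [0, 0, 0]},
  ],
)

```text
time: 14.95
tcp_pos: [604.8, 233.1, 233.9]
orientation: [0.0, 0.984, 0.181, 0.001]
ft_force: [1.1, 2.3, 5.3]
grip_width: 22.9
```

>>> arm_command(
  plan=[
    {"fingers": -1, "translation": [0.19, -0.62, 0], "turn": [0, 0, 0]},
    {"fingers": -1, "translation": [0.12, -0.64, 0], "turn": [0, 0, 0]},
  ],
)

```text
time: 15.15
tcp_pos: [607.6, 222.8, 233.9]
orientation: [-0.003, 0.983, 0.181, 0.001]
ft_force: [-0.1, 16.2, 5.2]
grip_width: 23.0
```

```bash
python3 - <<'E'
from h import *; from bench import camera
c=camera("scene");cv2.imwrite("pics/g.png",cv2.resize(c["pixels"][230:480,320:640],None,fx=2.4,fy=2.4))
E
python3 st.py
```

```text
15.2 [607.52853976 223.01681302 233.91118692] F [1.82161624 8.63314641 5.62094731] w 22.92305878320581 r 62.947516440687785 ang 9.802353367798519
```

View pics/g.png

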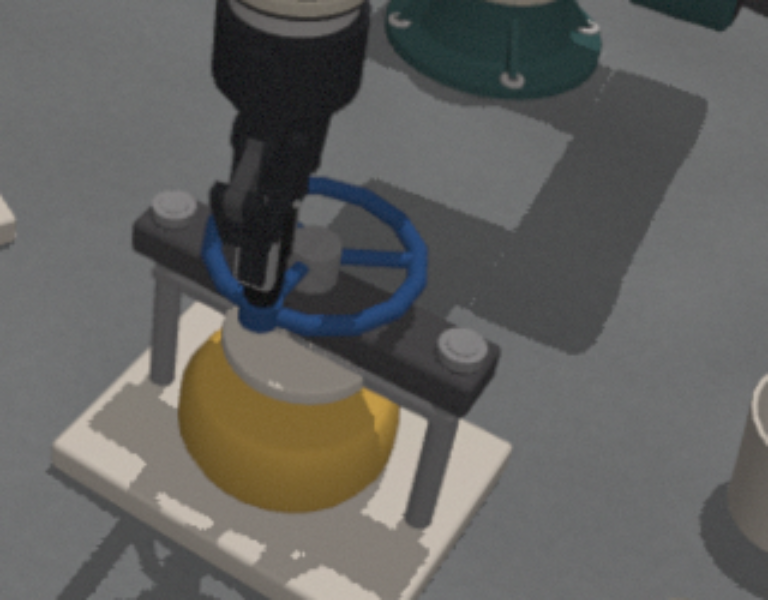

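Force rose to 16 N and the TCP stays 2 mm behind, which looks like the stop. I push 4 mm more to confirm.

>>> arm_command(
  plan=[
    {"fingers": -1, "translation": [0.03, -0.4, 0], "turn": [0, 0, 0]},
    {"fingers": -1, "translation": [0, 0, 0], "turn": [0, 0, 0]},
  ],
)

```text
time: 15.4
tcp_pos: [607.5, 222.8, 233.9]
orientation: [-0.006, 0.983, 0.183, 0.002]
ft_force: [1.6, 16.9, 4.0]
grip_width: 22.7
```

```bash
python3 st.py
```

```text
15.4 [607.52743639 222.81266634 233.89704986] F [ 1.5983645  16.88305375  3.99361854] w 22.705113259984444 r 62.911994232153134 ang 9.619316129624305
```

The TCP did not move, so the stop is confirmed after about 790° of travel, in line with 1.2–2.2 turns. The circle centre refined from the readings is (546.5,211.7), giving a stop angle of 10.3°. For the quarter turn back I aim for about (535.4,272.7).

```bash
sed -i 's/545.5,212.3/546.5,211.7/' st.py
python3 - <<'E'
import numpy as np
t=np.radians(10.3+10*np.arange(10));p=np.c_[np.cos(t),np.sin(t)]*6.2;print(np.diff(p,axis=0).round(2).tolist())
E
```

```text
[[-0.29, 1.04], [-0.46, 0.98], [-0.62, 0.88], [-0.77, 0.76], [-0.89, 0.62], [-0.98, 0.45], [-1.05, 0.27], [-1.08, 0.09], [-1.08, -0.1]]
```

>>> arm_command(
  plan=[
    {"fingers": -1, "translation": [-0.03, 0.5, 0], "turn": [0, 0, 0]},
    {"fingers": -1, "translation": [-0.29, 1.04, 0], "turn": [0, 0, 0]},
    {"fingers": -1, "translation": [-0.46, 0.98, 0], "turn": [0, 0, 0]},
    {"fingers": -1, "translation": [-0.62, 0.88, 0], "turn": [0, 0, 0]},
    {"fingers": -1, "translation": [-0.77, 0.76, 0], "turn": [0, 0, 0]},
    {"fingers": -1, "translation": [-0.89, 0.62, 0], "turn": [0, 0, 0]},
    {"fingers": -1, "translation": [-0.98, 0.45, 0], "turn": [0, 0, 0]},
    {"fingers": -1, "translation": [-1.05, 0.27, 0], "turn": [0, 0, 0]},
    {"fingers": -1, "translation": [-1.08, 0.09, 0], "turn": [0, 0, 0]},
    {"fingers": -1, "translation": [0, 0, 0], "turn": [0, 0, 0]},
  ],
)

```text
time: 16.4
tcp_pos: [544.7, 273.6, 233.9]
orientation: [-0.001, 0.983, 0.181, -0.0]
ft_force: [-2.6, 4.9, 5.7]
grip_width: 22.8
```

```bash
python3 st.py
```

```text
16.4 [544.71924911 273.57986558 233.89216324] F [-2.59112359  4.94567618  5.71078894] w 22.79537982946926 r 61.905483099476264 ang 91.6483771923626
```

>>> arm_command(
  plan=[
    {"fingers": -1, "translation": [-0.95, -0.1, 0], "turn": [0, 0, 0]},
    {"fingers": -1, "translation": [0, 0, 0], "turn": [0, 0, 0]},
    {"fingers": -1, "translation": [0, 0, 0], "turn": [0, 0, 0]},
  ],
)

```text
time: 16.7
tcp_pos: [535.7, 272.6, 233.9]
orientation: [-0.001, 0.983, 0.181, -0.001]
ft_force: [-1.8, 6.6, 6.8]
grip_width: 22.7
```

```bash
python3 st.py
```

```text
16.7 [535.74587059 272.64639183 233.87813565] F [-1.81364811  6.56344447  6.80371597] w 22.740926226603975 r 61.88791462392784 ang 100.00696213939021
```

Backed off 89.7°. Now open, then lift straight up.

>>> arm_command(
  plan=[
    {"fingers": 1, "translation": [0, 0, 0], "turn": [0, 0, 0]},
    {"fingers": 1, "translation": [0, 0, 0], "turn": [0, 0, 0]},
    {"fingers": 1, "translation": [0, 0, 0], "turn": [0, 0, 0]},
    {"fingers": 1, "translation": [0, 0, 0], "turn": [0, 0, 0]},
    {"fingers": 1, "translation": [0, 0, 0], "turn": [0, 0, 0]},
    {"fingers": 1, "translation": [0, 0, 0], "turn": [0, 0, 0]},
    {"fingers": 1, "translation": [0, 0, 0], "turn": [0, 0, 0]},
    {"fingers": 1, "translation": [0, 0, 0], "turn": [0, 0, 0]},
  ],
)

```text
time: 17.5
tcp_pos: [537.0, 271.5, 233.4]
orientation: [0.0, 0.984, 0.18, 0.0]
ft_force: [1.1, 0.3, 0.1]
grip_width: 85.3
```

>>> arm_command(
  plan=[
    {"fingers": 1, "translation": [0, 0, 1.5], "turn": [0, 0, 0]},
    {"fingers": 1, "translation": [0, 0, 2.5], "turn": [0, 0, 0]},
    {"fingers": 1, "translation": [0, 0, 3], "turn": [0, 0, 0]},
    {"fingers": 1, "translation": [0, 0, 3], "turn": [0, 0, 0]},
    {"fingers": 1, "translation": [-2, -4, 0], "turn": [0, 0, 0]},
    {"fingers": 1, "translation": [-2, -4, 0], "turn": [0, 0, 0]},
    {"fingers": 1, "translation": [0, 0, 0], "turn": [0, 0, 0]},
    {"fingers": 1, "translation": [0, 0, 0], "turn": [0, 0, 0]},
  ],
)

```text
time: 18.3
tcp_pos: [496.9, 191.0, 335.1]
orientation: [-0.0, 0.984, 0.18, 0.001]
ft_force: [0.3, 0.9, -1.1]
grip_width: 85.5
```

```bash
python3 - <<'E'
from h import *; from bench import camera
c=camera("wrist");cv2.imwrite("pics/i.png",c["pixels"])
a=np.radians(100);print(proj(c,[[546.5,211.7,209],[546.5+62*np.cos(a),211.7+62*np.sin(a),270]]))
c=camera("scene");cv2.imwrite("pics/j.png",c["pixels"])
E
python3 st.py
```

```text
[[403.26479572 226.19467455]
 [453.47515228 143.63582919]]
18.4 [497.34899691 192.04584179 334.13893486] F [ 0.17670991  0.38429692 -0.66848508] w 85.53252128666868 r 52.9349321320287 ang -158.20486454290804
```

View pics/i.png

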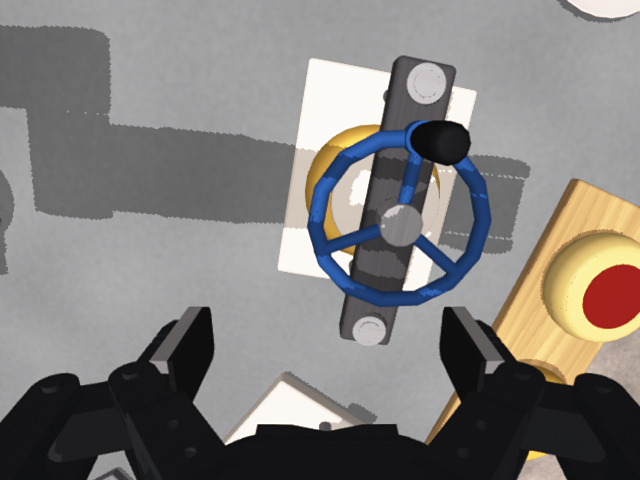

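View pics/j.png

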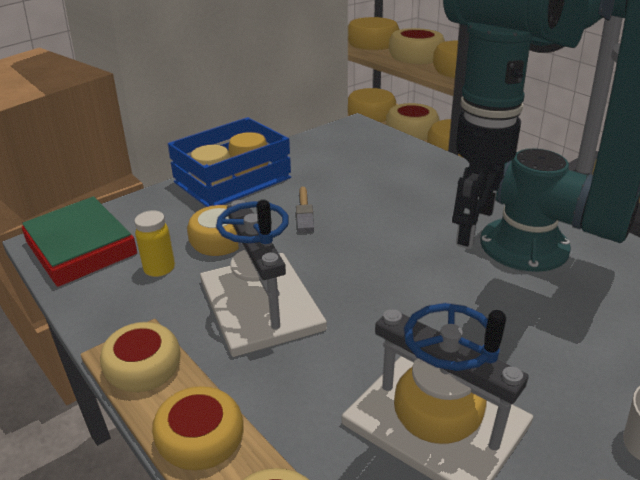

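The wrist view shows the hub at (402,225) and the handle top at (448,143), close to the prediction of (403,226) and (453,144). The scene view shows the empty press unchanged and the gripper clear.

Run:
```python
from h import *; from bench import camera,hand_in
c=camera("wrist");h=onz(c,(402,225),209);g=onz(c,(448,143),270);v=(g-h)[:2];print(h,g,np.hypot(*v),np.degrees(np.arctan2(v[1],v[0])))
print(hand_in())
```

```text
[545.24897516 213.39623495 209.        ] [532.8009054  272.97383936 270.        ] 60.864155197773144 101.80152941429431
the job is handed in; nothing more can be done
None
```

I cranked the loaded press clockwise to its stop, turned it back a quarter turn, let go and handed the job in at about 18.5 s of the 67 s allowed.

- **Stop:** it came after about 790° (2.19 turns). The force at the handle rose from about 2 N to 17 N, and a further 4 mm push did not move the tool. That is near the top of the stated 1.2 to 2.2 turn range, and I never saw more than 17 N in the readings.
- **Turn back:** the arm measured 89.7°. After release the wrist camera put the handle at 101.8°, against 100.3° for an exact quarter turn. The two agree within about 2°.
- **Final state:** the gripper is open and about 60 mm above the handle, with nothing touching it.
- **Empty press:** I never touched it, and its handle looks unchanged in the last scene picture.

No check failed. The position estimates from the different cameras disagreed by up to about 5 mm. I resolved that by fitting the circle to the tool positions recorded while cranking.

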